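# Wind a pickle press down by its wing knob

## Robot

A 6-joint arm with a two-finger parallel gripper is mounted at the origin on a cart in front of the work surface, level with it; the furniture and walls round the work are solid. World frame = base frame: x ahead of the robot, y to its left, z up, the work surface at z = 0. Lengths are in m, angles in degrees, forces in N, time in s.
With the tool pointing down it reaches from about 0.325 to 0.775 m from the base axis. Payload 5.5 kg.
Tool frame: the origin (TCP) lies at the centre of the arm's flange, where the gripper is bolted on; the fingertips stand 182 mm ahead of it and the grasp point (between the pads) lies 163 mm ahead of it; z points along the fingers, y is the line along which they close (so a half turn about z gives the same grasp; the last joint's range is limited). The gripper opens to 88 mm and grips with 3 to 60 N. Pads are 20 mm wide; open, the fingers measure 115 mm over their backs; the gripper's body (75 mm by 178 mm) begins 61 mm behind the grasp point.
Start: joints at [-74.124, 5.22, 70.514, -0, 104.267, -3.249], TCP at [0.197, -0.567, 0.405] pointing down, gripper open.
Joint ranges: [-164.24, 164.24], [-49.07, 125.15], [9.68, 141.18], [-86.29, 266.29], [3.28, 154.24], [-151.56, 151.56]. Speed limits (degrees/s): [147.25, 147.25, 172.46, 180, 180, 180].

## Interface

Orientations are given as [roll, pitch, yaw] about the fixed x, y, z axes, in that order (R = Rz(yaw) Ry(pitch) Rx(roll)).
In Python, from station import r gives the robot as it stands. The module is installed in compiled form; this text tells all that it offers. Calls block until the motion is done:
- r.reach(position, orientation): joint-space move of the TCP to a pose.
- r.servo_line(position, rotation=None, speed=0.15): straight line of the TCP; rotation=None keeps the orientation; speed is the mean speed in m/s.
- r.move_joints(angles): joint-space move.
- r.let_go() and r.grab(squeeze=None): open the fingers fully, or close them until they stop; squeeze is the grip in N (None keeps the last).
- r.wait(seconds).
- r.inverse_kinematics(position, orientation): joint angles nearest the present ones, or None.
- r.sense(): the state.
- r.snapshot(name): name is "scene" or "top" or "wrist"; returns a dict with "frame" (480x640x3 uint8, red, green, blue), "fx", "fy", "cx", "cy" (pixels), "dist_coeffs" ([k1, k2, p1, p2, k3] as OpenCV has them; the pictures are not rectified), "R" (3x3) and "t" (3): a world point X has camera coordinates R X + t. Camera axes: x right, y down, z forward; pixel columns grow to the right and rows downward; lengths in m; the calibration is good to about 2 mm. A picture is of the moment at which its call begins. There is no depth.
A pose or a line that the arm cannot do raises r.IKError and nothing moves.
- r.hand_in(): hands the job in; it is judged then, once.
The state is a dict: "clock": time; "joints": joint angles; "joint_vel": joint speeds; "joint_torque": joint torques, N m; "tcp_pos": TCP position; "orientation": TCP orientation; "contact_force": force on the tool from outside, world axes, zero at the start; "torque": the same for the moment, N m; "opening": finger opening in m; "gripper_force": force on a finger pad.
Only numpy, scipy, OpenCV 4.12 (cv2) and the standard library are available. Lean on these libraries where they do the work, as an engineer would, in place of code of your own. Each camera call takes 0.05 s, during which the arm holds its last target. There are 200 camera calls.

## Task

The empty pickle press is to be put away with its plate screwed fully home: with a fingertip, gently push the wings of the green knob on its lid round clockwise (seen from above), stroke after stroke, until the plate sits on the bottom of the box and the knob will go no further. Do not grip the knob, do not lift or shove the press out of its place, leave the mug, the jug and the small glass alone, and finish with the hand clear.

Things in the scene. Friction and masses are not known exactly. Their poses are not given: they have to be found in the camera images.
- press: Pickle press, loose on rubber feet, about 1.8 kg, so a sideways push over some 8 to 15 N slides it: clear box 130 x 130 mm, white lid 138 x 138 mm, its top 102 mm above the worktop (rim 105.5 mm), grey clips on the two y sides out to 80 mm from the centre. Origin: centre of the underside; z up along the screw's axis. A green plate hangs inside on the screw.
- wing_knob: Green winged knob over the lid, on the press's axis. Origin: on the axis, at the knob's underside; z up. Two wings along its +x and -x reach 48 mm from the axis, 9 mm thick (round tips 12 mm), from 2 to 30 mm above the origin. Hub radius 17 mm below, 9 mm at the top, 30 mm high. Fully down, its origin is 106 mm above the worktop, 4 mm above the lid.
- screw (a joint): Angle of the knob against the box in rad, counted through full turns: 0 = screwed fully down on a hard stop (plate on the bottom); grows counterclockwise as it unscrews and rises 14 mm per turn, plate and knob together; 6.5 to 9.5 at the start. It stays where it is left; turning takes about 0.07 N m (2 N on a wing).
- mug: Teal mug 68 x 99 x 73 mm, loose, standing to the left; origin centre of underside.
- jug: Small brown jug 62 x 90 x 93 mm, loose, standing to the right; origin centre of underside.
- shot_glass: Small amber glass 39 mm across, 52 mm high, loose, standing behind the press; origin centre of underside.
There are look-alikes about, which are no part of the job. There is more than one size of the press; the one meant has the size given above.

How it is judged (in metres and radians):
On the way, in this order (a step that is already met when the one before it is completed fails the run):
1. the knob has been turned down to within one turn of its stop (value of joint screw below 6 rad).
2. the knob is screwed fully down (value of joint screw below 0.25 rad), for 0.1 s.
At the end, for the whole second after the job is handed in: The knob is within 0.25 rad of its lower stop (plate on the bottom), the press stands upright and still on the worktop within 40 mm of where it stood, and mug, jug and small glass are within 20 mm of theirs (value of joint screw below 0.25 rad and angle between press's own z axis and vertical below 0.03 rad and height (world z) of press below 0.005 m and linear speed of press below 0.01 m/s and distance of press from where it was at the start of the episode below 0.04 m and distance of each of mug, jug, shot_glass from where it was at the start of the episode below 0.02 m); the robot touches nothing.
It fails at once if the press is lifted by more than 8 mm or tipped (height (world z) of press above 0.008 m or angle between press's own z axis and vertical above 0.12 rad).
It fails at once if the press is shoved more than 40 mm from its place (distance of press from where it was at the start of the episode above 0.04 m).
It fails at once if the knob is gripped or forced (over 30 N from the fingers) (contact force between the fingers and wing_knob above 30 N).
It fails at once if a bystander is displaced by more than 20 mm, lifted or tipped (distance of any of mug, jug, shot_glass from where it was at the start of the episode above 0.02 m or angle between any of mug, jug, shot_glass's own z axis and vertical above 0.3 rad).
It also fails if it takes over 61 s, if anything falls off the work surface, if the arm or the gripper's body presses on something with over 40 N, if the wrist force passes 120 N, or if a joint passes its speed limit or range.

## Working session

There is one attempt and no reset: what is moved stays moved. The work goes in short steps, each a Python script; the robot and the scene stay as the last script left them, time stands still between calls to the robot, and variables do not carry over. Pictures are saved under pics/ and viewed, at most 10 in all, crops included, and the job is handed in when it is done.

```bash
mkdir -p pics; python3 - <<'E'
from station import r
import cv2,numpy as np
for n in("scene","top"):
    s=r.snapshot(n);cv2.imwrite(f"pics/{n}0.png",s["frame"][:,:,::-1])
    print(n,s["fx"],s["dist_coeffs"],np.round(-s["R"].T@s["t"],3),np.round(s["R"],2).tolist())
print(r.sense())
E
```

```text
scene 497.0449985060757 [0.01155337 0.         0.         0.         0.        ] [0.026 0.668 0.774] [[-0.78, -0.63, 0.01], [-0.4, 0.48, -0.78], [0.49, -0.61, -0.62]]
top 434.45355084122906 [-0.00214697  0.          0.          0.          0.        ] [0.356 0.022 1.282] [[-0.02, -1.0, 0.02], [-0.98, 0.02, -0.19], [0.19, -0.02, -0.98]]
{'clock': 0.1, 'joints': array([-7.41219547e+01,  5.26051127e+00,  7.05763053e+01, -1.75732872e-04,
        1.04265542e+02, -3.24856465e+00]), 'joint_vel': array([-0.02294845, -0.11275217, -0.1081366 , -0.04957358,  0.04813008,
        0.00475195]), 'joint_torque': array([ 3.82759696e-03, -4.47856629e+01, -4.07569993e+01,  7.02051795e-02,
        2.83728854e-02, -1.16380966e-04]), 'tcp_pos': array([ 0.19660929, -0.56693597,  0.40358865]), 'orientation': array([-1.79897796e+02, -5.63030140e-03,  1.91265617e+01]), 'contact_force': array([-0.64356014, -0.02789501, -0.32692801]), 'torque': array([ 0.01767806, -0.02421556, -0.03868979]), 'gripper_force': 0.0, 'opening': 0.088110259972063}
```

View pics/scene0.png

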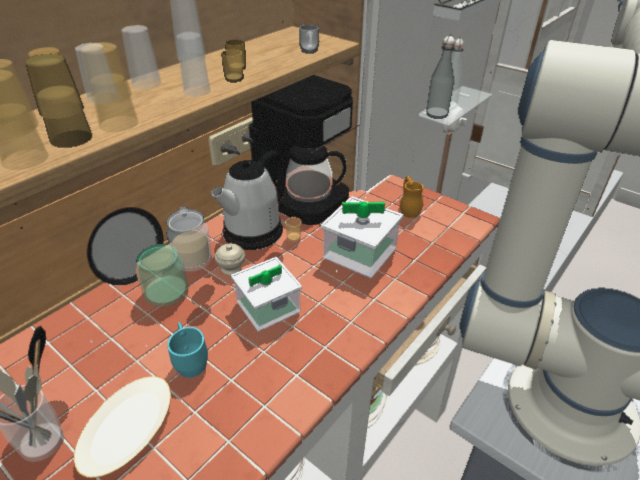

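View pics/top0.png

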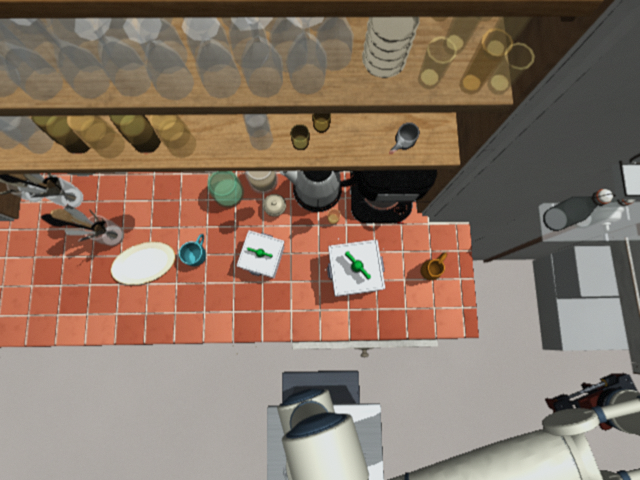

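Scene shows two presses. In the top view, one is at about (261,254) and looks small, the other at about (356,267) and looks larger. The mug is at (192,252), the jug at (434,267), and the small glass at (334,217). I'll measure the lids and knobs, and confirm in a crop.

```bash
cat >h.py <<'E'
from station import r
import cv2,numpy as np
def ray(s,px):
    K=np.array([[s["fx"],0,s["cx"]],[0,s["fy"],s["cy"]],[0,0,1]])
    u=cv2.undistortPoints(np.array(px,float).reshape(-1,1,2),K,np.array(s["dist_coeffs"]))[:,0]
    R=np.array(s["R"]);return -R.T@s["t"],np.c_[u,np.ones(len(u))]@R
def onz(s,px,z):
    c,d=ray(s,px);return (c+d*((z-c[2])/d[:,2])[:,None])[:,:2]
def proj(s,X):
    K=np.array([[s["fx"],0,s["cx"]],[0,s["fy"],s["cy"]],[0,0,1]])
    return cv2.projectPoints(np.array(X,float).reshape(-1,3),cv2.Rodrigues(np.array(s["R"]))[0],np.array(s["t"]),K,np.array(s["dist_coeffs"]))[0][:,0]
def green(s,box):
    f=cv2.cvtColor(s["frame"],cv2.COLOR_RGB2HSV);m=cv2.inRange(f,(50,150,50),(75,255,255))
    k=np.zeros_like(m);x0,y0,x1,y1=box;k[y0:y1,x0:x1]=m[y0:y1,x0:x1];return k
E
python3 - <<'E'
from h import *
s=r.snapshot("top")
g=cv2.cvtColor(s["frame"],cv2.COLOR_RGB2HSV)
for b in((225,225,295,290),(315,230,395,305)):
    x0,y0,x1,y1=b;m=np.zeros((480,640),np.uint8)
    m[y0:y1,x0:x1]=cv2.inRange(g,(0,0,140),(179,40,255))[y0:y1,x0:x1]
    c=max(cv2.findContours(m,0,2)[0],key=cv2.contourArea)
    q=onz(s,c[:,0],.104)
    print("lid",cv2.minAreaRect((q*1000).astype(np.float32)))
    k=green(s,b);p=np.argwhere(k)[:,::-1]
    for z in(.12,.15):
        w=(onz(s,p,z)*1000).astype(np.float32);print("knob",z,len(p),w.mean(0),cv2.minAreaRect(w))
for n,px in(("mug",(192,252)),("jug",(434,267)),("glass",(334,217))):print(n,onz(s,[px],.05))
sc=r.snapshot("scene")["frame"]
a=cv2.resize(s["frame"][220:310,220:400],(720,360),interpolation=2)
b=cv2.resize(sc[190:340,220:420],(320,240));c=np.zeros((240,720,3),np.uint8);c[:,:320]=b
cv2.imwrite("pics/crop.png",np.vstack([a,c])[:,:,::-1])
E
```

```text
lid ((567.0156860351562, 165.83676147460938), (110.3235092163086, 108.62865447998047), 72.22142028808594)
knob 0.12 79 [565.46216 168.1679 ] ((565.21435546875, 168.74749755859375), (65.90585327148438, 18.20571517944336), 62.26459884643555)
knob 0.15 79 [560.06055 164.40381] ((559.8190307617188, 164.96844482421875), (64.20376586914062, 17.735553741455078), 62.264766693115234)
lid ((527.001220703125, -94.56433868408203), (168.456298828125, 144.2233123779297), 2.9636435508728027)
knob 0.12 160 [525.0345  -95.53639] ((524.7379760742188, -93.51569366455078), (91.54227447509766, 27.16167640686035), 43.29112243652344)
knob 0.15 160 [520.6769   -92.490005] ((520.3880004882812, -90.521484375), (89.17811584472656, 26.460176467895508), 43.290775299072266)
mug [[0.58233401 0.369829  ]]
jug [[ 0.52622171 -0.32357526]]
glass [[ 0.67912861 -0.03986882]]
```

View pics/crop.png

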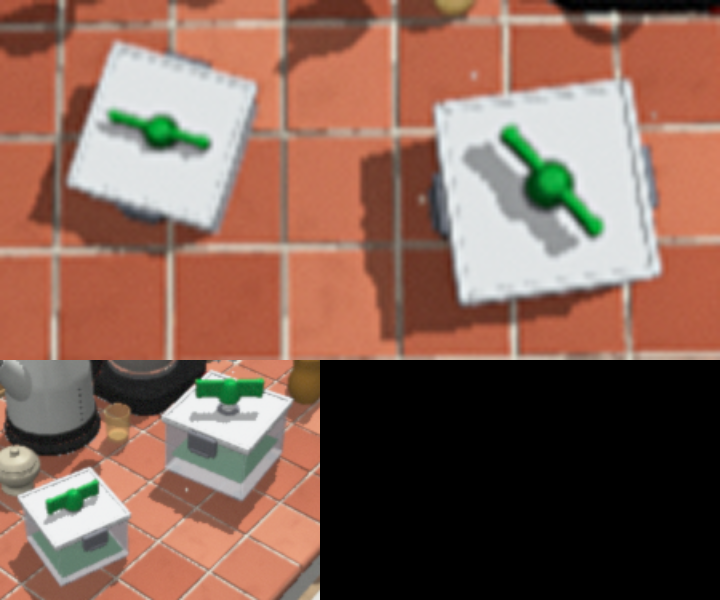

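The large press at top (356,267) is the one meant: its lid is about 140 mm and its knob about 90 mm across. The small one at (261,254) has a 110 mm lid, so it is the look-alike. Next I'll triangulate the knob and move over it.

```bash
python3 - <<'E'
from h import *
from scipy.optimize import least_squares
S=[(r.snapshot("top"),(315,230,395,305)),(r.snapshot("scene"),(325,190,400,232))]
obs=[]
for s,b in S:
    p=np.argwhere(green(s,b))[:,::-1].astype(float); c=p.mean(0)
    d=np.linalg.svd(p-c,full_matrices=False)[2][0]; t=(p-c)@d
    obs.append((c,p[t>t.max()-2.5].mean(0),p[t<t.min()+2.5].mean(0))); print(len(p),obs[-1])
# centre triangulation
A=[];B=[]
for (s,_),o in zip(S,obs):
    c,d=ray(s,[o[0]]);d=d[0]/np.linalg.norm(d);P=np.eye(3)-np.outer(d,d);A.append(P);B.append(P@c)
C=np.linalg.solve(sum(A),sum(B));print("centre",C)
for (s,_),o in zip(S,obs):
    e=onz(s,o[1:],C[2]);v=e[0]-e[1];print("ends mid",e.mean(0),"len",np.hypot(*v),"ang",np.degrees(np.arctan2(v[1],v[0]))%180)
r.grab(20)
r.reach([.40,-.15,.42],[180,0,80])
r.reach([C[0]-.06,C[1],.42],[180,0,135-0])
w=r.snapshot("wrist");cv2.imwrite("pics/wrist1.png",w["frame"][:,:,::-1]);print(r.sense()["clock"],r.sense()["opening"],r.sense()["joints"],np.round(-w["R"].T@w["t"],3))
E
```

```text
160 (array([357.175, 265.325]), array([368.11111111, 276.33333333]), array([346.875, 252.875]))
434 (array([362.99769585, 207.74654378]), array([382.52380952, 206.38095238]), array([344.09677419, 206.67741935]))
centre [ 0.52288589 -0.09332107  0.13838378]
ends mid [ 0.5243799  -0.09443764] len 0.08399971203707937 ang 40.28952823625312
ends mid [ 0.52567329 -0.09736036] len 0.08588317179978354 ang 40.7050852393927
4.175 8.638336858381152e-05 [-1.56077942e+01 -1.42410249e+01  8.74081494e+01 -1.56038638e-02
  1.06845766e+02 -6.04233151e+01] [ 0.404 -0.033  0.401]
```

View pics/wrist1.png

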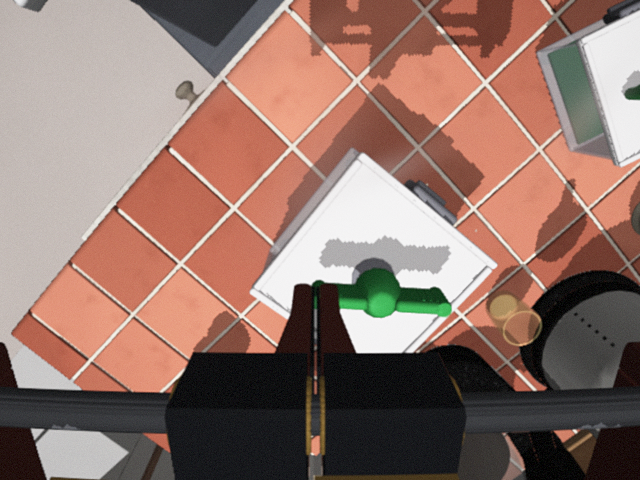

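The wrist view shows the large press's knob hub at about (380,293) with wing tips at about (318,287) and (445,308), which matches the triangulation. The fingers are closed. I'll refine the centre and run the first stroke with force checks.

```bash
cat >>h.py <<'E'
TH0=6.88
def tip(C,a,off,th,dz=0,rad=.034):
    t=np.radians(a);c,s=np.cos(t),np.sin(t)
    return [C[0]+rad*c-off*s,C[1]+rad*s+off*c,.106+.014*th/(2*np.pi)+.013+.182+dz],[180,0,a+90]
def stroke(C,a0,a1,th,step,lim,speed=.03,gap=.009,start=True):
    """a0: wing angle now; push it clockwise to a1. returns last angle, max force"""
    if start:
        p,o=tip(C,a0,.0145+gap,th,.05);r.reach(p,o)
        base=np.array(r.sense()["contact_force"])
        p,o=tip(C,a0,.0145+gap,th);r.servo_line(p,o,.12)
        f=np.array(r.sense()["contact_force"])-base;print("down",np.round(f,1),r.sense()["clock"])
        if np.linalg.norm(f)>6:return a0,f
        p,o=tip(C,a0,.0145,th);r.servo_line(p,o,.04)
    a=a0;log=[]
    while a>a1+1e-6:
        n=max(a-step,a1);th-=np.radians(a-n);a=n
        p,o=tip(C,a,.0145,max(th,0));r.servo_line(p,o,speed)
        f=np.array(r.sense()["contact_force"])-base;log.append(np.hypot(*f[:2]))
        if np.linalg.norm(f)>lim:print("limit",a,np.round(f,1));break
    print("end a",a,"th",round(th,2),"F",np.round(log,1),"clock",r.sense()["clock"])
    return a,th
def off(C,a,th,gap=.010):
    p,o=tip(C,a,.0145+gap,max(th,0));r.servo_line(p,o,.06)
    p,o=tip(C,a,.0145+gap,max(th,0),.06);r.servo_line(p,o,.15)
E
python3 - <<'E'
from h import *
w=r.snapshot("wrist")
print("hub",onz(w,[(380,290)],.151),"tips",onz(w,[(445,308),(318,287)],.138),"corners",onz(w,[(360,152),(495,265),(252,292)],.105))
C=(.5238,-.0940)
a,th=stroke(C,40.5,-145,TH0,10,9)
off(C,a,th)
s=r.snapshot("top");cv2.imwrite("pics/t1.png",cv2.resize(s["frame"][200:330,290:450],(640,520))[:,:,::-1])
E
```

```text
hub [[ 0.51653797 -0.08612761]] tips [[ 0.56564212 -0.06591963]
 [ 0.49028454 -0.11741503]] corners [[ 0.44909625 -0.03396402]
 [ 0.58544112 -0.01894854]
 [ 0.46761326 -0.16726758]]
down [-0.6  0.9  0.3] 5.2667
end a -145 th 3.64 F [1.5 1.6 1.5 0.1 1.5 1.  0.7 1.5 1.7 2.6 1.6 1.4 1.5 0.4 0.6 0.3 0.7 0.4
 0.8] clock 12.5083
```

View pics/t1.png

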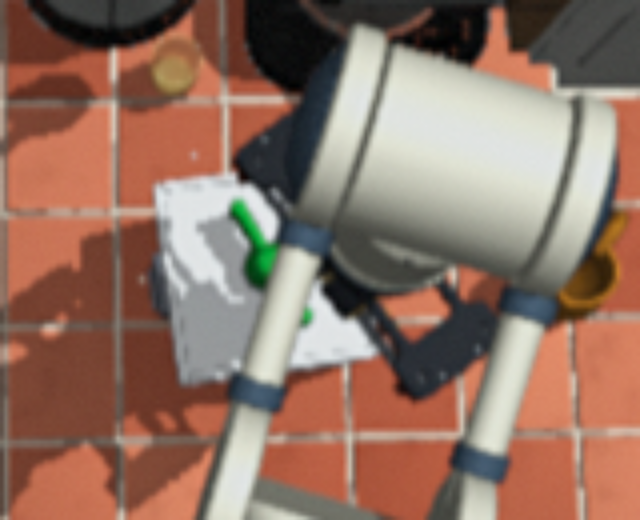

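The top view shows the knob's wing running from about (238,205) to (305,317) in the crop, roughly 31–35°. The glass, jug and press are in place. I'll move aside, measure the knob's height and angle, then do the second stroke.

```bash
cat >>h.py <<'E'
def meas():
    A=[];B=[];P=[];S=[(r.snapshot("top"),(315,230,395,305)),(r.snapshot("scene"),(325,190,400,236))]
    for s,b in S:
        p=np.argwhere(green(s,b))[:,::-1].astype(float);P.append(p);c,d=ray(s,[p.mean(0)]);d=d[0]/np.linalg.norm(d);M=np.eye(3)-np.outer(d,d);A.append(M);B.append(M@c)
    X=np.linalg.solve(sum(A),sum(B));ang=[]
    for (s,_),p in zip(S,P):
        c=p.mean(0);d=np.linalg.svd(p-c,full_matrices=False)[2][0];t=(p-c)@d
        e=onz(s,[p[t>t.max()-2.5].mean(0),p[t<t.min()+2.5].mean(0)],X[2]);v=e[0]-e[1];ang.append(np.degrees(np.arctan2(v[1],v[0]))%180)
    print("meas",[len(p) for p in P],X,ang);return X,ang
E
python3 - <<'E'
from h import *
r.reach([.36,-.20,.40],[180,0,30])
X,ang=meas()
E
```

```text
meas [157, 438] [ 0.52253789 -0.09332467  0.1307313 ] [np.float64(29.163625465436667), np.float64(28.27044963368016)]
```

The knob is 7.65 mm lower and the wing is at 28.7°, so it has turned about 190° and the screw is near 3.5 rad. Now strokes two and three, the last in fine steps up to the stop.

```bash
python3 - <<'E'
from h import *
C=(.5238,-.0940)
a,th=stroke(C,28.7,-143,3.53,10,9,gap=.012)
off(C,a,th)
r.reach([.36,-.20,.40],[180,0,30])
X,ang=meas()
E
```

```text
down [-0.2 -0.7  0.3] 16.675
end a -143 th 0.53 F [0.7 0.3 1.2 0.8 1.6 1.2 1.1 1.2 1.9 1.7 1.2 1.  1.3 0.4 0.3 0.3 1.3 0.5] clock 23.6083
meas [163, 438] [ 0.52275283 -0.09354834  0.12321935] [np.float64(31.51283974317974), np.float64(32.09259537629737)]
```

```bash
python3 - <<'E'
from h import *
C=(.5238,-.0940)
a,th=stroke(C,31.8,2,.445,1.5,5,speed=.01,gap=.012)
off(C,a,th)
r.reach([.36,-.20,.40],[180,0,30])
X,ang=meas();print(r.sense()["clock"])
s=r.snapshot("top");w=r.snapshot("scene")
cv2.imwrite("pics/end.png",np.hstack([cv2.resize(s["frame"][210:310,310:460],(400,300)),cv2.resize(w["frame"][170:290,270:430],(400,300))])[:,:,::-1])
E
```

```text
down [ 0.3  1.4 -0.7] 27.7417
limit 7.800000000000001 [0.3 5.4 0.8]
end a 7.800000000000001 th 0.03 F [2.1 2.  2.4 3.6 2.5 1.8 2.2 2.4 3.2 2.4 2.6 2.6 2.3 2.8 3.2 5.4] clock 32.1917
meas [156, 399] [ 0.52315094 -0.09368281  0.12194674] [np.float64(5.4951858047239455), np.float64(177.52265272288776)]
34.1083
```

View pics/end.png

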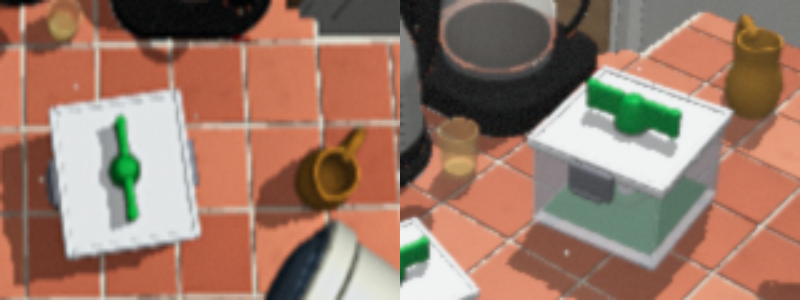

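The wings now lie along the box's x axis (5.5° against the box's 6.3°). The force rose at the stop, the plate is on the bottom and the hand is clear.

```bash
python3 -c "
from station import r
print(r.hand_in())"
```

```text
the job is handed in; nothing more can be done
None
```

The job is handed in: the large press's knob was pushed clockwise to its stop in three fingertip strokes (about 34 s, measured forces under 6 N); in the last pictures the plate is on the bottom, the press, jug and glass look undisturbed (I did not re-check the mug, which I never went near), and the hand is clear.

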